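Close the conservator's lever press on a panel and hang its weight

ROBOT

A 6-joint arm with a two-finger parallel gripper is mounted at the origin on the work surface. World frame = base frame: x ahead of the robot, y to its left, z up, the work surface at z = 0. Lengths are in m, angles in rad, forces in N, time in s.
With the tool pointing down it reaches from about 0.35 to 0.975 m from the base axis. Payload 4.9 kg.
Tool frame: the origin (TCP) lies at the very end of the fingers, on their centre line; the grasp point (between the pads) lies 19 mm behind it (ctrl.pinch_z is the distance from the TCP to the grasp point, in m); z points along the fingers, y is the line along which they close (so a half turn about z gives the same grasp; the last joint's range is limited). The gripper opens to 85 mm and grips with 20 to 120 N. Pads are 22 mm wide; open, the fingers measure 114 mm over their backs; the gripper's body (76 mm by 85 mm) begins 54 mm behind the grasp point. The pads swing forward as they close: fully open they stand 13 mm farther back than shut.
Start: joints at [1.039, 0.053, 1.613, -0, 1.476, -0.119], TCP at [0.251, 0.572, 0.231] pointing down, gripper open.
Joint ranges: [-3.01, 3.01], [-1.01, 2.22], [0.06, 2.58], [-1.02, 4.17], [0.09, 2.62], [-3.14, 3.14]. Speed limits (rad/s): [2.57, 2.57, 3.14, 3.14, 3.14, 3.14].

INTERFACE

Orientations are given as a rotation vector (axis times angle).
In Python, from station import ctrl, optics gives the robot as it stands. The module is installed in compiled form; this text tells all that it offers.
- The arm moves only by the shell command python3 -m handwheel 'ROWS' [OPENING] [FORCE]. ROWS is JSON, one flat list of numbers, 6 for each row, row after row: the shift along the tool's x, y, z in m, then the turn, a rotation vector about the tool's x, y, z in degrees. A call has 1 to 20 rows; each row shifts and turns the commanded pose from where the row before left it, along the tool's axes as they then stand; what a row does not reach is not made up. A row lasts 1/10 s, in which the tool goes at most 50 mm and 8.59 degrees, less where a joint would pass 70% of its speed; a pose out of reach is approached as far as the arm can. A call is refused whole if a number of a shift passes 0.05 or a number of a turn 8.59, either way. A call with a gripper value outside its range is refused whole. OPENING is the closure, from 0 (fully open) to 1 (shut), set as the call begins (- or left out, the last holds). The fingers move at their own pace and stop on an object; FORCE is the grip in N (left out, the last holds). Time passes only in rows, so rows that do not move let the fingers close. It gives the time, the measured TCP pose, the force and the opening at its end, in the units of the state.
- ctrl.get_obs(): the state, without advancing time (a new reading comes with each control period).
- optics.get_image(name): name is "scene" or "top"; returns (picture, depth): 480x640x3 uint8, red, green, blue; 480x640 float32, m along the optical axis (not along the pixel's ray), 0 where there is no reading.
- optics.get_calibration(name): a dict with "fovy" (degrees; the focal length in pixels is half the picture's height over the tangent of half this angle, whatever the lens; pixels are square), "cx", "cy" (the principal point, pixels), "k1" (the pictures are not rectified: a ray, as slopes to the right and down, at radius r is drawn at 1 + k1 r^2 times it, then the intrinsics apply), "rvec" (rotation vector, rad) and "tvec" (3), from world to camera coordinates, as OpenCV has them. Camera axes: x right, y down, z forward; pixel columns grow to the right and rows downward; lengths in m; the calibration is good to about 2 mm. A picture is of the moment at which its call begins. get_calibration takes no time and is no camera call.
- ctrl.finish_job(): hands the job in, once; it reports no verdict.
The state is a dict: "t": time; "q": joint angles; "dq": joint speeds; "effort": joint torques, N m; "tool_pos": TCP position; "tool_rot": TCP orientation; "contact_force": force on the tool from outside, world axes, zero at the start; "wrist_torque": the same for the moment, N m; "opening": finger opening in m.
Only numpy, scipy, OpenCV 4.12 (cv2) and the standard library are available. Lean on these libraries where they do the work, as an engineer would, in place of code of your own. Each camera call takes 0.05 s, during which the arm holds its last target. There are 200 camera calls.

TASK

Press the small painted panel: lay it, painted face up, in the bed of the lever press, bring the lever down until its platen rests on the panel, then hang the weight with the looped handle on the hook end of the lever so that the panel is left under pressure. Do not slam or force the lever, and leave the jar, the brush pot, the plain disc weight and the spatula where they are.

Things in the scene. Friction and masses are not known exactly. Their poses are not given: they have to be found in the camera images.
- press: The bench press, fixed to the bench: steel base plate 130 (x) x 180 (y, from -70 to +110) x 12 mm, wooden bed block 78 x 128 mm, two steel cheeks 118 mm tall (to z 130) at y = +95 that carry the lever. Origin: on the bench under the middle of the bed; z up; its -y axis is the way the closed lever points, its x axis is parallel to the hinge pin.
- bed (a point): Middle of the bed's flat top, 65 mm above the bench, axes as the press. The panel's place is 68 (x) x 118 (y) mm between steel lips 8 mm high and 5 mm thick: full-width lips at both y ends, and at the x sides only 18 mm long corner lips, so the middle 92 mm of the long sides is open for fingers.
- hinge (a point): Centre of the lever's hinge pin, at (0, +95, 115) mm in the press frame; the pin runs along the press x axis.
- lever (a joint): Angle of the lever in rad. 0 = horizontal, pointing along the press -y axis (with the panel in the bed the platen then lies flat on it); grows as the lever swings up; 1.57 = upright; starts leaning back past upright. The hinge is stiff: the lever stays where it is left, about 2 to 3 N at its end move it, it must be brought all the way down by hand.
- lever_grip (a point): Point on the axis of the lever bar 200 mm from the hinge, good to pinch or push. The bar is steel, 14 mm wide (along the hinge pin), 16 mm thick, and ends 239 mm from the hinge.
- hook_seat (a point): Point on the upper face of the lever bar 207 mm from the hinge where the weight is to hang; 123 mm above the bench when the lever is at 0. The hook is the bar's end: a tip 12 mm high turned up from the upper face, from 231 to 239 mm from the hinge. The weight's loop must be threaded over the tip along the bar, from outside, then lowered.
- platen: Pressing plate under the lever, 95 mm from the hinge, 50 (x) x 80 (y) x 12 mm, cork-faced; turns with the lever, on a sprung pivot with 0.08 rad of play. Origin: centre of its pressing face; at lever angle 0 it is 85 mm above the bench, just over the middle of the bed.
- panel: Small wooden panel painting, 62 (x) x 112 (y) x 20 (z) mm, about 0.11 kg, lying on the bench painted face up. Origin: centre of its underside; z up. Either way round in the bed is good.
- painted_face (a point): Centre of the panel's painted upper face, 20 mm above its origin.
- weight: Steel weight with looped handle, 0.75 kg: disc 68 mm across, 30 mm high, two uprights, wooden grip bar 64 (x) x 14 (y) x 30 (z) mm, 90 to 120 mm above the underside. The loop's window, open along y, is 52 mm wide (x), 60 high (z 30 to 90). Origin: centre of underside. Hung: bottom 33 mm above the bench, x axis along the press x axis, either way round.
- bail (a point): Middle of the underside of the weight's grip bar, 90 mm above the weight's origin: the face that rests on the hook seat.
- jar: Bystander: amber glass jar with metal cap, 64 mm diameter, 100 mm tall, standing beyond the hook end of the press. Origin: centre of its underside.
- brush_pot: Bystander: white pot, 80 mm diameter, 100 mm tall, with brushes to 190 mm, standing between the robot and the press. Origin: centre of its underside.
- disc_weight: Bystander: plain steel disc weight with a small knob and no loop, 64 mm diameter, 60 mm tall, standing on the robot's side of the hook end of the press. Origin: centre of its underside.
- spatula: Bystander: wood-handled steel spatula 190 mm long, 20 mm wide, lying along one long side of the panel, about 85 mm from the panel's middle. Origin: at its middle, its length along its x axis.

How it is judged:
By the outcome, as a careful person would: the job done as asked, in the order asked, and still so for the second after the job is handed in, with the robot touching nothing.
It also fails if it takes over 72 s, if anything falls off the work surface, if the arm or the gripper's body presses on something with over 40 N, if the wrist force passes 120 N, or if a joint passes its speed limit or range.

## Working session

There is one attempt and no reset: what is moved stays moved. The work goes in short steps, Python scripts to look and compute and a shell command to move; the robot and the scene stay as the last step left them, time stands still between calls to the robot, and variables do not carry over. Pictures are saved under pics/ and viewed, on a budget of 10 in all, crops included, one or two more only if the job needs it, and the job is handed in when it is done.

```bash
mkdir -p pics; cat > h.py <<'E'
import numpy as np, cv2
from scipy.spatial.transform import Rotation as R
from station import ctrl, optics
def cal(n):
    c=optics.get_calibration(n); f=240/np.tan(np.radians(c["fovy"])/2)
    K=np.array([[f,0,c["cx"]],[0,f,c["cy"]],[0,0,1]])
    return K,np.array([c["k1"],0,0,0,0.]),R.from_rotvec(np.ravel(c["rvec"])).as_matrix(),np.ravel(c["tvec"])
def rays(n,px):
    K,D,Rm,t=cal(n); u=cv2.undistortPoints(np.array(px,float).reshape(-1,1,2),K,D).reshape(-1,2)
    return -Rm.T@t, np.c_[u,np.ones(len(u))]@Rm
def onplane(n,px,z):
    o,d=rays(n,px); return o+d*((z-o[2])/d[:,2])[:,None]
def cloud(n,dep):
    v,u=np.mgrid[0:480,0:640]; o,d=rays(n,np.c_[u.ravel(),v.ravel()])
    return (o+d*dep.reshape(-1,1)).reshape(480,640,3)
def proj(n,P):
    K,D,Rm,t=cal(n); return cv2.projectPoints(np.array(P,float).reshape(-1,1,3),cv2.Rodrigues(Rm)[0],t,K,D)[0].reshape(-1,2)
def snap(n,name):
    im,d=optics.get_image(n); cv2.imwrite(f"pics/{name}.png",cv2.cvtColor(im,cv2.COLOR_RGB2BGR)); np.savez(f"pics/{name}.npz",im=im,d=d); return im,d
E
python3 - <<'E'
from h import *
for n in("scene","top"):
    im,d=snap(n,n+"0"); o,_=rays(n,[[320,240]]); print(n,o,cal(n)[0][0,0],(d>0).mean())
print(ctrl.get_obs())
E
```

```text
scene [1.02296937 0.71891749 0.71387997] 478.2066723435212 0.9959212239583334
top [0.41637875 0.02232286 1.16905603] 450.8762570756453 0.9959700520833333
{'t': 0.1, 'q': array([ 1.03898553e+00,  5.33083454e-02,  1.61417356e+00, -4.30489776e-06,
        1.47599080e+00, -1.19018582e-01]), 'dq': array([-0.00084475, -0.00130613, -0.00434349, -0.0012965 , -0.00034841,
        0.00042038]), 'effort': array([ 2.25012457e-05, -3.94905317e+01, -3.71362424e+01, -1.23791951e-04,
        3.96334144e-03, -7.98000087e-06]), 'tool_pos': array([0.25045143, 0.57200429, 0.23016502]), 'tool_rot': array([-6.43695393e-01, -3.07432954e+00,  2.79980353e-03]), 'contact_force': array([ 0.23695535,  0.10116193, -0.38917964]), 'wrist_torque': array([0.06905095, 0.00401529, 0.02840832]), 'opening': 0.0851598341355114}
```

View pics/top0.png

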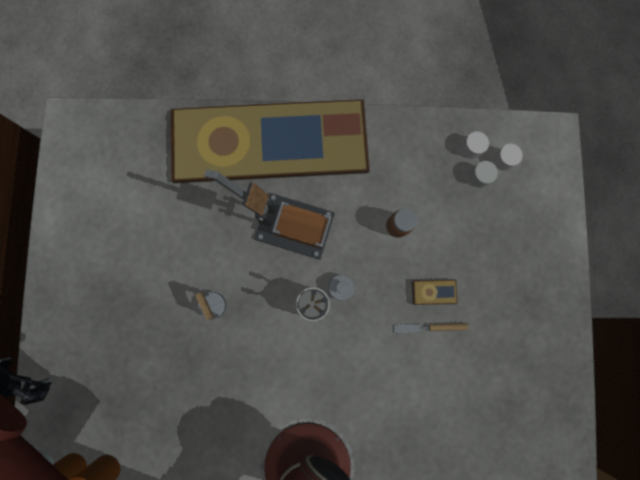

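View pics/scene0.png

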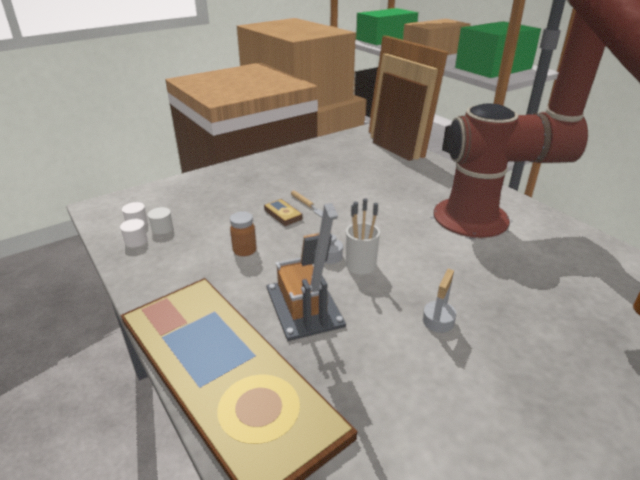

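The top view shows the panel (435,292), spatula (430,328), jar (401,222), bed (301,225), lever leaning left to (213,175), looped weight (208,304), pot (313,303) and disc (341,288). The scene view agrees. Next I'll measure them.

```bash
cat > m.py <<'E'
from h import *
z=np.load("pics/top0.npz"); d=z["d"]; im=z["im"]; P=cloud("top",d)
hsv=cv2.cvtColor(im,cv2.COLOR_RGB2HSV)
v,u=np.mgrid[0:480,0:640]
def box(u0,v0,u1,v1): return (u>=u0)&(u<=u1)&(v>=v0)&(v<=v1)
def rect(m,zz,name):
    m=m.astype(np.uint8)
    c=max(cv2.findContours(m,0,1)[0],key=cv2.contourArea); c=c.reshape(-1,2)
    W=onplane("top",c,zz)
    (cx,cy),(w,h),a=cv2.minAreaRect((W[:,:2]*1000).astype(np.float32))
    print(name,"c",round(cx,1),round(cy,1),"size",round(w,1),round(h,1),"ang",round(a,2), "z med",np.round(np.median(P[m>0][:,2]),4))
Z=P[...,2]
print("table z",np.median(Z[box(420,380,500,420)]))
rect(box(400,270,470,315)&(Z>0.011)&(Z<.04),.02,"panel")
rect(box(400,270,470,315)&(hsv[...,1]>90),.02,"panelcol")
rect(box(240,180,345,265)&(Z>0.045)&(Z<.08),.069,"bed+lips")
rect(box(240,180,345,265)&(hsv[...,1]>140)&(Z>.055)&(Z<.075),.065,"bedcol")
rect(box(240,180,345,265)&(Z>0.006)&(Z<.08),.012,"base")
for nm,b,lo,hi in (("weight disc",(185,285,235,330),.02,.04),("grip",(185,280,235,330),.1,.14),("jar",(380,200,425,245),.09,.115),("pot",(290,283,332,325),.085,.11),("disc",(328,272,358,302),.045,.075),("spat",(385,318,475,340),.004,.03),("cheeks",(240,180,290,240),.115,.135)):
    m=box(*b)&(Z>lo)&(Z<hi)
    if m.sum()>5: rect(m,np.median(Z[m]),nm+" %d"%m.sum())
m=box(190,160,290,230)&(Z>.14); print("lever pts",m.sum()); Q=P[m]; print(np.round(Q[np.argmax(Q[:,2])],3),np.round(Q.min(0),3),np.round(Q.max(0),3))
m=box(400,270,470,315)&(Z>0.03); print("tall on panel",m.sum())
# big painting
m=box(165,95,372,185)&(Z>.01); print("painting z",np.median(Z[m]),"xmin",np.round(np.percentile(P[m][:,0],1),3))
# enlarged crop
cv2.imwrite("pics/crop0.png",cv2.cvtColor(cv2.resize(im[160:340,180:480],None,fx=2.66,fy=2.66,interpolation=3),cv2.COLOR_RGB2BGR))
E
python3 m.py
```

```text
table z 0.0005208913630618817
panel c 435.7 -317.2 size 61.2 116.6 ang 0.95 z med 0.0211
panelcol c 436.7 -317.3 size 58.7 109.9 ang 2.54 z med 0.0211
bed+lips c 595.3 26.6 size 128.5 81.7 ang 74.12 z med 0.0655
bedcol c 596.7 29.3 size 102.1 70.7 ang 74.8 z med 0.0653
base c 602.4 49.1 size 187.6 130.4 ang 74.06 z med 0.0592
weight disc 382 c 397.4 234.8 size 66.2 40.7 ang 26.6 z med 0.03
grip 219 c 391.8 247.6 size 65.0 17.9 ang 27.11 z med 0.1188
jar 411 c 607.8 -223.8 size 52.9 54.8 ang 45.38 z med 0.1003
pot 215 c 402.6 -3.5 size 76.9 77.6 ang 1.04 z med 0.1
disc 118 c 443.3 -76.0 size 27.6 27.8 ang 45.75 z med 0.0602
spat 503 c 347.6 -343.5 size 20.7 126.3 ang 3.14 z med 0.0119
cheeks 104 c 616.5 111.3 size 29.0 50.3 ang 49.41 z med 0.1277
lever pts 988
[0.416 0.022 1.169] [0.416 0.022 0.175] [0.654 0.214 1.169]
tall on panel 12
painting z 0.026677757284049752 xmin 0.637
```

View pics/crop0.png

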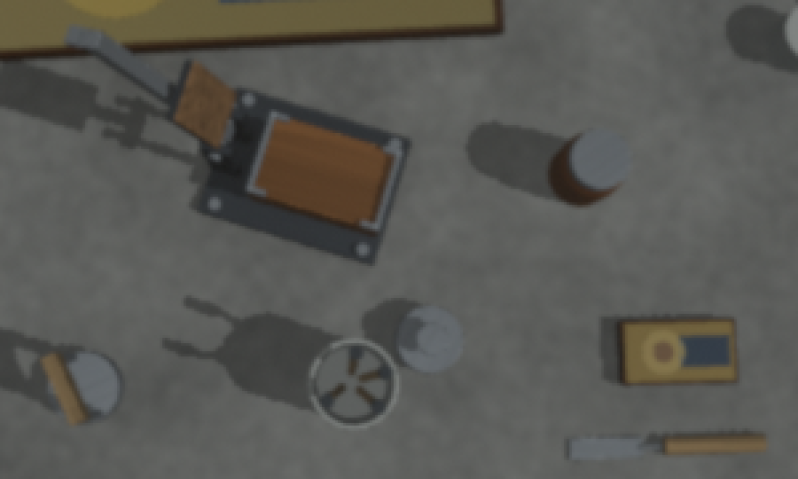

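```bash
cat > m2.py <<'E'
from h import *
for n in("top","scene"):
    z=np.load(f"pics/{n}0.npz"); im=z["im"]; P=cloud(n,z["d"]); Z=P[...,2]; hsv=cv2.cvtColor(im,cv2.COLOR_RGB2HSV)
    ok=z["d"]>0
    def near(c,r): return ok&(np.hypot(P[...,0]-c[0],P[...,1]-c[1])<r)
    def rc(m,name,zz):
        cs=cv2.findContours(m.astype(np.uint8),0,1)[0]
        c=np.vstack([k.reshape(-1,2) for k in cs if len(k)>4]); W=onplane(n,c,zz)[:,:2]*1000
        (a,b),(w,h),t=cv2.minAreaRect(W.astype(np.float32)); print(n,name,m.sum(),"c %.1f %.1f size %.1f %.1f ang %.2f"%(a,b,w,h,t))
    rc(near((.436,-.317),.09)&(Z>.0165)&(Z<.03),"panel top",.0205)
    rc(near((.596,.027),.08)&(Z>.061)&(Z<.0685),"bed flat",.065)
    rc(near((.596,.027),.08)&(Z>.068)&(Z<.078),"lips",.073)
    rc(near((.60,.047),.14)&(Z>.006)&(Z<.016),"base",.012)
    rc(near((.392,.2475),.06)&(Z>.115)&(Z<.13),"grip top",.12)
    rc(near((.392,.2475),.06)&(Z>.026)&(Z<.034),"disc",.03)
    for nm,c,zz,r in (("jar",(.608,-.224),.1,.05),("pot",(.402,-.003),.1,.06)): rc(near(c,r)&(abs(Z-zz)<.006),nm,zz)
    # lever, in press frame
    th=np.radians(-15.9); o=np.array([.5967,.0268,0]); Rz=R.from_euler('z',th).as_matrix()
    L=(P-o)@Rz; m=ok&(abs(L[...,0])<.012)&(L[...,2]>.2)&(L[...,2]<.4)&(L[...,1]>.03)&(L[...,1]<.3)
    q=L[m]; print(n,"lever",len(q), "x med",np.median(q[:,0]),"top",q[:,2].max(),"ang",np.degrees(np.median(np.arctan2(q[:,2]-.115,-(q[:,1]-.095)))))
    for zz in np.arange(.2,.36,.02):
        s=q[abs(q[:,2]-zz)<.01]
        if len(s): print("  z%.2f y %.3f..%.3f x %.3f..%.3f"%(zz,s[:,1].min(),s[:,1].max(),s[:,0].min(),s[:,0].max()),len(s))
E
python3 m2.py
```

```text
top panel top 1093 c 406.8 -318.6 size 119.0 114.4 ang 0.95
top bed flat 1340 c 596.1 26.4 size 118.5 78.5 ang 74.14
top lips 325 c 596.0 26.2 size 128.1 78.4 ang 74.25
top base 1414 c 635.6 35.3 size 179.4 202.1 ang 73.92
top grip top 182 c 391.6 248.8 size 64.0 15.1 ang 27.14
top disc 341 c 389.1 245.5 size 58.8 68.2 ang 51.68
top jar 402 c 609.1 -225.2 size 51.5 54.5 ang 89.62
top pot 185 c 402.6 -3.5 size 76.9 77.6 ang 1.04
top lever 602 x med -0.0017114577198206775 top 0.3450547137283527 ang 106.77423884083046
  z0.20 y 0.092..0.135 x -0.011..0.012 29
  z0.22 y 0.095..0.141 x -0.012..0.012 60
  z0.24 y 0.103..0.149 x -0.012..0.012 117
  z0.26 y 0.110..0.155 x -0.012..0.012 98
  z0.28 y 0.141..0.160 x -0.008..0.006 49
  z0.30 y 0.146..0.168 x -0.007..0.007 55
  z0.32 y 0.154..0.191 x -0.008..0.006 60
  z0.34 y 0.160..0.193 x -0.008..0.007 134
scene panel top 447 c 410.0 -311.9 size 122.5 116.7 ang 2.70
scene bed flat 830 c 597.5 30.8 size 134.2 78.2 ang 74.61
scene lips 135 c 607.7 29.0 size 132.0 57.2 ang 74.42
scene base 1464 c 603.5 51.8 size 182.7 130.3 ang 74.12
scene grip top 150 c 395.9 252.2 size 66.7 14.5 ang 26.34
scene disc 440 c 394.6 252.4 size 66.7 66.2 ang 45.23
scene jar 241 c 611.0 -218.0 size 56.5 55.6 ang 55.09
scene pot 213 c 405.9 3.3 size 81.4 78.6 ang 55.19
scene lever 850 x med 0.0027617900736804585 top 0.3420155036525576 ang 111.92593529582443
  z0.20 y 0.108..0.139 x -0.009..0.011 50
  z0.22 y 0.111..0.146 x -0.008..0.012 128
  z0.24 y 0.111..0.154 x -0.009..0.012 149
  z0.26 y 0.113..0.160 x -0.008..0.009 101
  z0.28 y 0.148..0.168 x -0.008..0.006 89
  z0.30 y 0.153..0.175 x -0.009..0.006 100
  z0.32 y 0.158..0.195 x -0.009..0.006 83
  z0.34 y 0.168..0.195 x -0.009..0.006 150
```

```bash
cat > d.py <<'E'
import sys
from h import *
# usage: d.py x y z (mm) yaw_of_tool_y(deg) : shift in tool axes first, then turn about tool z
s=ctrl.get_obs(); Rm=R.from_rotvec(s["tool_rot"]).as_matrix()
yaw=np.degrees(np.arctan2(Rm[1,1],Rm[0,1])); a=[float(x) for x in sys.argv[1:]]
print("t %.1f"%s["t"],"pos",np.round(s["tool_pos"]*1000,1),"yaw %.2f"%yaw,"tilt",np.round(Rm[:2,2],4),"F",np.round(s["contact_force"],1),"open",round(s["opening"],4),"q",np.round(s["q"],2))
if a:
    dw=np.array(a[:3])/1000-s["tool_pos"]; print("shift tool mm",np.round(Rm.T@dw*1000,1))
    if len(a)>3:
        t=(-(a[3]-yaw)+90)%180-90; print("turn z deg %.2f"%t,"shift if turned first",np.round((Rm@R.from_euler('z',t,degrees=True).as_matrix()).T@dw*1000,1))
E
python3 d.py 450 200 290 1.5; python3 d.py 436 -317 290
```

```text
t 0.1 pos [250.5 572.  230.2] yaw 66.35 tilt [-0.0009 -0.0016] F [ 0.2  0.1 -0.4] open 0.0852 q [ 1.04  0.05  1.61 -0.    1.48 -0.12]
shift tool mm [-332.  -260.8  -59.4]
turn z deg 64.85 shift if turned first [-377.2  189.7  -59.4]
t 0.1 pos [250.5 572.  230.2] yaw 66.35 tilt [-0.0009 -0.0016] F [ 0.2  0.1 -0.4] open 0.0852 q [ 1.04  0.05  1.61 -0.    1.48 -0.12]
shift tool mm [-526.6 -740.   -58.6]
```

```bash
r='-0.0277,-0.0217,-0.005,0,0,0'; python3 -m handwheel '[-0.0277,-0.0217,-0.005,0,0,0,-0.0277,-0.0217,-0.005,0,0,0,-0.0277,-0.0217,-0.005,0,0,0,-0.0277,-0.0217,-0.005,0,0,0,-0.0277,-0.0217,-0.005,0,0,0,-0.0277,-0.0217,-0.005,0,0,0,-0.0277,-0.0217,-0.005,0,0,0,-0.0277,-0.0217,-0.005,0,0,0,-0.0277,-0.0217,-0.005,0,0,0,-0.0277,-0.0217,-0.005,0,0,0,-0.0277,-0.0217,-0.005,0,0,0,-0.0277,-0.0217,-0.005,0,0,0]' 0
python3 -m handwheel '[0,0,0,0,0,6.485,0,0,0,0,0,6.485,0,0,0,0,0,6.485,0,0,0,0,0,6.485,0,0,0,0,0,6.485,0,0,0,0,0,6.485,0,0,0,0,0,6.485,0,0,0,0,0,6.485,0,0,0,0,0,6.485,0,0,0,0,0,6.485]'
python3 d.py 436 -317 150 1.5
```

```text
t: 1.3
tool_pos: [0.451, 0.1992, 0.291]
tool_rot: [-0.644, -3.074, 0.0]
contact_force: [-0.0, 0.5, -0.1]
opening: 0.0853
t: 2.3
tool_pos: [0.4504, 0.2005, 0.2907]
tool_rot: [-2.197, -2.245, 0.001]
contact_force: [0.4, -0.2, 0.6]
opening: 0.0852
t 2.3 pos [450.4 200.5 290.7] yaw 1.23 tilt [-0.001  -0.0003] F [ 0.4 -0.2  0.6] open 0.0852 q [ 0.27 -0.3   1.84  0.    1.6   0.25]
shift tool mm [-517.1  -25.4  140.8]
turn z deg -0.27 shift if turned first [-516.9  -27.8  140.8]
```

```bash
python3 -m handwheel '[-0.037,-0.0018,0,0,0,0,-0.037,-0.0018,0,0,0,0,-0.037,-0.0018,0,0,0,0,-0.037,-0.0018,0,0,0,0,-0.037,-0.0018,0,0,0,0,-0.037,-0.0018,0,0,0,0,-0.037,-0.0018,0,0,0,0,-0.037,-0.0018,0,0,0,0,-0.037,-0.0018,0,0,0,0,-0.037,-0.0018,0,0,0,0,-0.037,-0.0018,0,0,0,0,-0.037,-0.0018,0,0,0,0,-0.037,-0.0018,0,0,0,0,-0.036,-0.002,0,0,0,0,0,0,0.035,0,0,0,0,0,0.035,0,0,0,0,0,0.035,0,0,0,0,0,0.035,0,0,0,0,0,0,0,0,0,0,0,0,0,0,0]'
python3 d.py 436 -317 150 1.5
python3 - <<'E'
from h import *
A=[]
for n,c,s in(("top",(435,292),3.5),("scene",(283,200),3.5)):
    im,d=snap(n,n+"1"); s0=ctrl.get_obs()["tool_pos"]
    p=proj(n,[s0,s0+[.0425,0,0.01],s0-[.0425,0,-.01]]); print(n,p.round(1))
    c=p[0]; x0,y0=int(c[0])-57,int(c[1])-57
    k=cv2.resize(im[y0:y0+115,x0:x0+115],(400,400),interpolation=2); print(x0,y0); A.append(k)
cv2.imwrite("pics/c1.png",cv2.cvtColor(np.hstack(A),cv2.COLOR_RGB2BGR))
E
```

```text
t: 4.3
tool_pos: [0.4386, -0.3166, 0.1511]
tool_rot: [-2.191, -2.249, 0.0]
contact_force: [-0.1, 0.0, 0.5]
opening: 0.0856
t 4.3 pos [ 438.6 -316.6  151.1] yaw 1.50 tilt [-0.0012  0.0011] F [-0.1  0.   0.5] open 0.0856 q [-0.76 -0.08  1.88 -0.    1.34 -0.79]
shift tool mm [-0.4 -2.6  1.1]
turn z deg 0.00 shift if turned first [-0.4 -2.6  1.1]
top [[451.6 289.6]
 [452.7 270.6]
 [453.4 308.6]]
394 232
scene [[279.  166.2]
 [265.1 166.7]
 [292.2 159. ]]
222 109
```

View pics/c1.png

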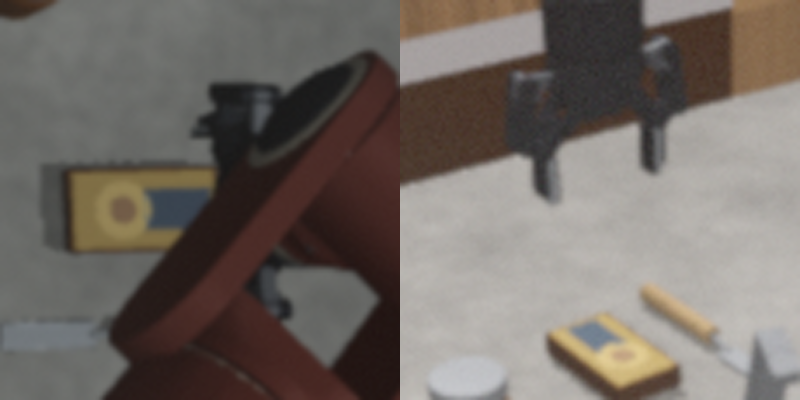

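Fingers straddle the panel. In the scene crop the tips are at about (264,166) and (295,158), within about 1 px of prediction. Descending to grasp.

```bash
python3 -m handwheel '[0,-0.001,0.03,0,0,0,0,0,0.03,0,0,0,0,0,0.03,0,0,0,0,0,0.03,0,0,0,0,0,0.015,0,0,0,0,0,0.01,0,0,0,0,0,0.003,0,0,0,0,0,0,0,0,0]' 0
python3 -m handwheel '[0,0,0,0,0,0,0,0,0,0,0,0,0,0,0,0,0,0,0,0,0,0,0,0,0,0,0,0,0,0,0,0,0,0,0,0,0,0,0,0,0,0]' 1 40
python3 d.py
```

```text
t: 5.2
tool_pos: [0.4386, -0.3176, 0.0044]
tool_rot: [2.191, 2.249, 0.0]
contact_force: [-0.3, 0.7, 1.0]
opening: 0.0857
t: 5.9
tool_pos: [0.4389, -0.3179, 0.005]
tool_rot: [2.19, 2.248, -0.0]
contact_force: [0.2, 0.0, 5.7]
opening: 0.061
t 5.9 pos [ 438.9 -317.9    5. ] yaw 1.50 tilt [ 0.0019 -0.0019] F [0.2 0.  5.7] open 0.061 q [-0.76  0.11  1.96 -0.    1.07 -0.79]
```

```bash
python3 -m handwheel '[0,0,-0.04,0,0,0,0,0,-0.04,0,0,0,0,0,-0.03,0,0,0,0,0,-0.03,0,0,0,0,0,-0.02,0,0,0,0,0,0,0,0,0,0,0,0,0,0,0]'
python3 - <<'E'
from h import *
im,d=snap("scene","scene2"); s=ctrl.get_obs()["tool_pos"]
P0=np.load("pics/scene0.npz")
def col(im,b,z,nm):
    h=cv2.cvtColor(im,cv2.COLOR_RGB2HSV); m=np.zeros((480,640),np.uint8); x0,y0,x1,y1=b
    m[y0:y1,x0:x1]=((h[...,1]>70)&(h[...,2]>20))[y0:y1,x0:x1]
    c=max(cv2.findContours(m,0,1)[0],key=cv2.contourArea).reshape(-1,2)
    print(nm,c.min(0),c.max(0)); return m
col(P0["im"],(255,195,305,230),.02,"s0")
p=proj("scene",[[s[0]+a*.031,s[1]+b*.056,s[2]+zz] for zz in(-.003,.017) for a,b in((1,1),(1,-1),(-1,-1),(-1,1))]); print(p.round(1)); print(s)
c=p.mean(0); x0,y0=int(c[0])-50,int(c[1])-40
k=cv2.resize(im[y0:y0+80,x0:x0+100],(800,640)[:2],interpolation=2)
k=cv2.cvtColor(k,cv2.COLOR_RGB2BGR)
for q in p: cv2.circle(k,tuple(int(t) for t in (q-[x0,y0]+.5)*8),3,(0,255,0),-1)
cv2.imwrite("pics/c2.png",k[:600])
E
python3 d.py
```

```text
t: 6.6
tool_pos: [0.4376, -0.3166, 0.1626]
tool_rot: [-2.192, -2.25, -0.0]
contact_force: [-0.4, -0.5, -1.6]
opening: 0.0608
s0 [265 199] [301 224]
[[281.  175.2]
 [260.1 160.2]
 [279.5 154.9]
 [301.1 169.2]
 [280.6 168.1]
 [259.6 153.5]
 [279.1 148.2]
 [300.9 162.2]]
[ 0.43708589 -0.31616903  0.16143285]
t 6.7 pos [ 437.1 -316.2  161.4] yaw 1.50 tilt [-0.002   0.0019] F [ 0.3  0.4 -2.8] open 0.0609 q [-0.76 -0.1   1.88 -0.    1.36 -0.79]
```

View pics/c2.png

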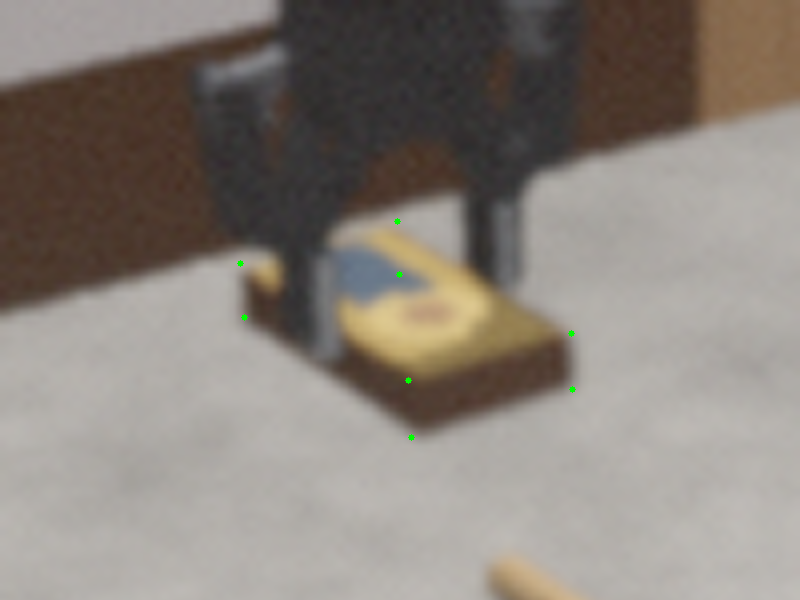

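Panel held level, with its edges within about 1 px of prediction (front corner at (422,435) in the crop). Next I turn and carry it to above the bed.

```bash
python3 -m handwheel '[0,0,0,0,0,5.75,0,0,0,0,0,5.75,0,0,0,0,0,5.75,0,0,0,0,0,0]'; python3 d.py 597 26.6 120 -15.75
```

```text
t: 7.05
tool_pos: [0.4369, -0.316, 0.1607]
tool_rot: [-2.501, -1.894, 0.001]
contact_force: [0.1, 0.2, -1.8]
opening: 0.0608
t 7.0 pos [ 436.9 -316.   160.7] yaw -15.74 tilt [-0.0031  0.0029] F [ 0.1  0.2 -1.8] open 0.0608 q [-0.76 -0.1   1.88  0.    1.36 -0.49]
shift tool mm [373.1  61.3  41.2]
turn z deg 0.01 shift if turned first [373.1  61.3  41.2]
```

```bash
python3 -m handwheel '[0.0311,0.0051,0,0,0,0,0.0311,0.0051,0,0,0,0,0.0311,0.0051,0,0,0,0,0.0311,0.0051,0,0,0,0,0.0311,0.0051,0,0,0,0,0.0311,0.0051,0,0,0,0,0.0311,0.0051,0,0,0,0,0.0311,0.0051,0,0,0,0,0.0311,0.0051,0,0,0,0,0.0311,0.0051,0,0,0,0,0.0311,0.0051,0,0,0,0,0.031,0.0052,0,0,0,0,0,0,0.02,0,0,0,0,0,0.022,0,0,0,0,0,0,0,0,0,0,0,0,0,0,0]'; python3 d.py 597 26.6 120 -15.75
python3 - <<'E'
from h import *
for n in("scene","top"): snap(n,n+"3")
im=np.load("pics/scene3.npz")["im"]; k=cv2.resize(im[230:345,235:395],(800,575),interpolation=2)
cv2.imwrite("pics/c3.png",cv2.cvtColor(k,cv2.COLOR_RGB2BGR))
E
```

```text
t: 8.65
tool_pos: [0.5972, 0.0256, 0.1199]
tool_rot: [-2.502, -1.896, 0.004]
contact_force: [0.7, -0.5, -1.3]
opening: 0.0606
t 8.7 pos [597.2  25.6 119.9] yaw -15.69 tilt [-0.003   0.0003] F [ 0.7 -0.5 -1.3] open 0.0606 q [-0.08  0.08  1.77  0.    1.29  0.19]
shift tool mm [ 1.  -0.4 -0.1]
turn z deg 0.06 shift if turned first [ 1.  -0.4 -0.1]
```

View pics/c3.png

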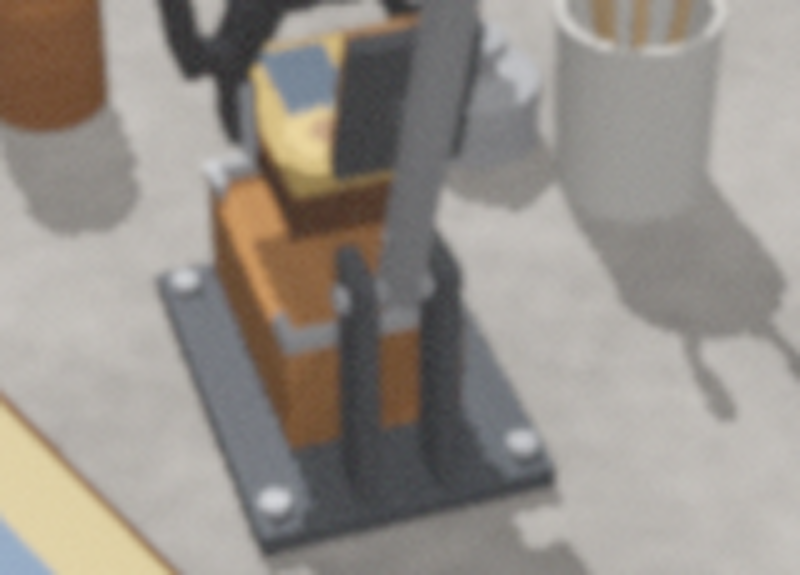

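```bash
python3 - <<'E'
from h import *
b=np.array([[263,541],[552,470],[160,277]])/5+[234.5,229.5]
W=onplane("scene",b,.012)*1000; print("base corners",W.round(1), np.linalg.norm(W[0]-W[1]),np.linalg.norm(W[0]-W[2]))
yv=(W[0]-W[2])[:2]; yv/=np.linalg.norm(yv); xv=np.array([yv[1],-yv[0]]); print("yaxis ang",np.degrees(np.arctan2(yv[1],yv[0])))
print("origin est",W[0][:2]-xv*65-yv*110, W[1][:2]+xv*65-yv*110, W[2][:2]-xv*65+yv*70)
# lip outer corner top-edge (+x,+y) and panel bottom corner
l=np.array([[290,352],[213,165]])/5+[234.5,229.5]; print("lip", (onplane("scene",l[:1],.065)*1000).round(1))
p=np.array([[293,237],[293,198]])/5+[234.5,229.5]; print("panel low",(onplane("scene",p[:1],.115)*1000).round(1),"panel up",(onplane("scene",p[1:],.135)*1000).round(1))
th=np.radians(-15.75); xa=np.array([np.cos(th),np.sin(th)]); ya=np.array([-xa[1],xa[0]])
s=ctrl.get_obs()["tool_pos"][:2]*1000
print("panel corner by tool",s+xa*31+ya*56)
for o in([597,27],[598,31]): print("lip corner for",o,np.array(o)+xa*39+ya*64)
# bolts etc: predicted px in crop for origin 597,27
for o in([597,27],[598,31]):
    Q=[np.r_[np.array(o)+xa*a+ya*c,z]/1000 for a,c,z in((65,110,12),(-65,110,12),(65,-70,12),(39,64,65),(39,64,73),(39,-64,73))]
    print(((proj("scene",Q)-[234.5,229.5])*5).round(0).tolist())
E
```

```text
base corners [[687.7 117.3  12. ]
 [567.2 151.2  12. ]
 [639.1 -52.7  12. ]] 125.20090365118467 176.75118387181521
yaxis ang 74.04606443397942
origin est [594.95454718  29.36064864] [599.43687752  27.57669862] [595.84753119  32.48433009]
lip [[648.1  78.1  65. ]]
panel low [[639.  69. 115.]] panel up [[638.6  69.6 135. ]]
panel corner by tool [643.69993745  70.76760014]
lip corner for [597, 27] [651.90794301  78.01095759]
lip corner for [598, 31] [652.90794301  82.01095759]
[[257.0, 540.0], [556.0, 466.0], [152.0, 272.0], [282.0, 355.0], [281.0, 341.0], [202.0, 163.0]]
[[260.0, 547.0], [560.0, 473.0], [154.0, 277.0], [285.0, 362.0], [285.0, 347.0], [205.0, 168.0]]
```

```bash
python3 - <<'E'
from h import *
th=np.radians(-15.75); xa=np.array([np.cos(th),np.sin(th)]); ya=np.array([-xa[1],xa[0]])
s=ctrl.get_obs()["tool_pos"]
for n in("top","scene"):
    z=np.load(f"pics/{n}3.npz"); P=cloud(n,z["d"]); h=cv2.cvtColor(z["im"],cv2.COLOR_RGB2HSV)
    L=(P[...,:2]-s[:2])@np.c_[xa,ya]*1000
    m=(abs(P[...,2]-.136)<.006)&(abs(L[...,0])<45)&(abs(L[...,1])<75)&(h[...,1]>50)&(z["d"]>0)
    q=L[m]; print(n,m.sum(), "z",np.median(P[m][:,2]) if m.sum() else 0)
    if m.sum(): print(" press x",np.percentile(q[:,0],[0,2,98,100]).round(1)," y",np.percentile(q[:,1],[0,2,98,100]).round(1))
    m=(P[...,2]>.07)&(P[...,2]<.078)&(abs(L[...,0])<50)&(abs(L[...,1])<75)
    q=L[m]; print(" lips",m.sum(),"x",np.percentile(q[:,0],[0,2,98,100]).round(1)," y",np.percentile(q[:,1],[0,2,98,100]).round(1))
cv2.imwrite("pics/c4.png",cv2.cvtColor(cv2.resize(np.load("pics/top3.npz")["im"][170:270,240:360],(720,600),interpolation=2),cv2.COLOR_RGB2BGR))
E
```

```text
top 367 z 0.13715792612093147
 press x [-31.9 -31.5  10.1  21.2]  y [-54.7 -51.7  52.2  54.1]
 lips 16 x [-41.6 -41.6   7.7   8.4]  y [-24.8 -22.9  62.   62.2]
scene 392 z 0.13398996700077753
 press x [-26.3 -21.1  27.6  29.1]  y [-56.7 -51.1  57.4  59.9]
 lips 69 x [-21.4 -19.5  35.1  35.4]  y [-62.1 -61.1  67.8  68.2]
```

View pics/c4.png

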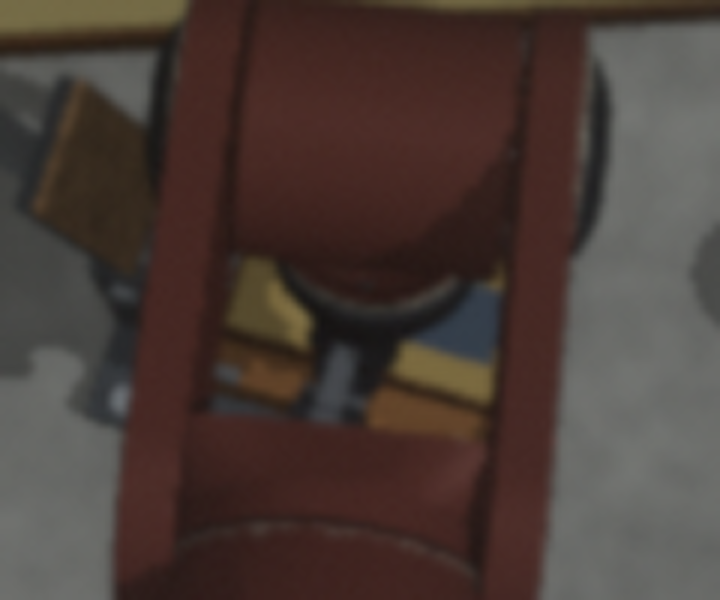

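Crop shows the panel in the fingers over the bed, with its near edge parallel to the bed edge. Shifting about 1 mm and lowering.

```bash
python3 -m handwheel '[0.0012,-0.0013,0.01,0,0,0,0,0,0.014,0,0,0,0,0,0.014,0,0,0,0,0,0.002,0,0,0,0,0,0.002,0,0,0,0,0,0,0,0,0]'; python3 -m handwheel '[0,0,0.002,0,0,0,0,0,0.002,0,0,0,0,0,0.002,0,0,0,0,0,0,0,0,0]'; python3 d.py 596 26.2 70
```

```text
t: 9.35
tool_pos: [0.5972, 0.027, 0.079]
tool_rot: [-2.505, -1.896, 0.0]
contact_force: [-0.8, 0.2, -1.0]
opening: 0.0608
t: 9.75
tool_pos: [0.597, 0.0271, 0.073]
tool_rot: [-2.505, -1.896, 0.0]
contact_force: [-0.4, -0.6, -0.9]
opening: 0.0611
t 9.8 pos [597.   27.1  73. ] yaw -15.75 tilt [-0.0004  0.    ] F [-0.4 -0.6 -0.9] open 0.0611 q [-0.08  0.14  1.8   0.    1.2   0.2 ]
shift tool mm [-1.1 -0.8  3. ]
```

```bash
python3 -m handwheel '[0,0,0.0015,0,0,0,0,0,0.001,0,0,0,0,0,0,0,0,0]'; python3 -m handwheel '[0,0,0.001,0,0,0,0,0,0,0,0,0]'
```

```text
t: 10.05
tool_pos: [0.5971, 0.0271, 0.0706]
tool_rot: [-2.505, -1.896, 0.0]
contact_force: [0.1, -0.2, -1.4]
opening: 0.0606
t: 10.25
tool_pos: [0.5974, 0.027, 0.0701]
tool_rot: [2.505, 1.896, 0.0]
contact_force: [-0.7, 0.0, 1.3]
opening: 0.0609
```

```bash
python3 -m handwheel '[0,0,0,0,0,0,0,0,0,0,0,0,0,0,0,0,0,0,0,0,0,0,0,0,0,0,-0.01,0,0,0,0,0,-0.03,0,0,0,0,0,-0.04,0,0,0,0,0,-0.05,0,0,0,0,0,-0.05,0,0,0,0,0,-0.05,0,0,0,0,0,-0.05,0,0,0]' 0
python3 d.py
python3 - <<'E'
from h import *
A=[]
for n in("top","scene"): snap(n,n+"5")
im=np.load("pics/scene5.npz")["im"][230:330,255:355]; A=cv2.resize(im,(400,400),interpolation=2)
im=np.load("pics/top5.npz")["im"][180:280,250:350]; B=cv2.resize(im,(400,400),interpolation=2)
cv2.imwrite("pics/c5.png",cv2.cvtColor(np.hstack([A,B]),cv2.COLOR_RGB2BGR))
o=np.array([596.3,26.6])/1000
th=np.radians(-15.75); xa=np.array([np.cos(th),np.sin(th)]); ya=np.array([-xa[1],xa[0]])
for n in("top","scene"):
    z=np.load(f"pics/{n}5.npz"); P=cloud(n,z["d"]); L=(P[...,:2]-o)@np.c_[xa,ya]*1000
    for a,b in((-20,20),):
        m=(abs(L[...,0])<28)&(abs(L[...,1])<52)&(P[...,2]>.05)&(P[...,2]<.12); print(n,m.sum(),"z pct",np.percentile(P[m][:,2],[5,50,95]).round(4))
        if m.sum()>30:
            c=np.c_[L[m],np.ones(m.sum())]; k=np.linalg.lstsq(c,P[m][:,2]*1000,rcond=None)[0]; print("  plane slopes mm/mm",k.round(4))
E
```

```text
t: 11.35
tool_pos: [0.5968, 0.0271, 0.353]
tool_rot: [2.504, 1.896, 0.002]
contact_force: [0.7, -0.6, -0.4]
opening: 0.0853
t 11.3 pos [596.8  27.1 353. ] yaw -15.75 tilt [ 0.0014 -0.0001] F [ 0.7 -0.6 -0.4] open 0.0853 q [-0.08 -0.06  1.52 -0.    1.67  0.2 ]
top 580 z pct [0.0827 0.0863 0.0896]
  plane slopes mm/mm [1.00000e-02 8.00000e-04 8.62561e+01]
scene 584 z pct [0.0826 0.0845 0.0865]
  plane slopes mm/mm [-3.20000e-03  1.20000e-03  8.45796e+01]
```

View pics/c5.png

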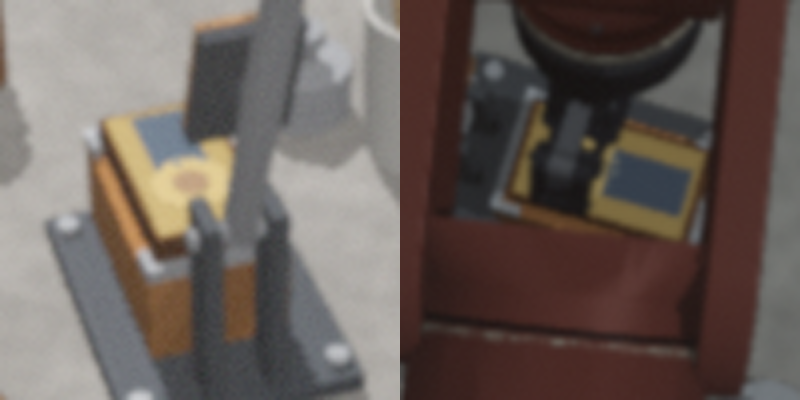

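Panel is seated: top at 85 mm in both views, flat, face up. Now the lever: I pinch it 200 mm from the hinge at about 108.5°.

```bash
python3 -m handwheel '[0,0,-0.04,0,0,0,0.03,0,0,0,0,0,0.04,0,0,0,0,0,0.04,0,0,0,0,0,0.03,0,0,0,0,0,0.018,0,0,0,0,0,0,0,0,0,0,0]' 0.3; python3 d.py 639.5 179.6 286 -15.75
```

```text
t: 12.15
tool_pos: [0.6401, 0.1808, 0.3893]
tool_rot: [-2.502, -1.899, 0.001]
contact_force: [-0.6, -0.4, 0.1]
opening: 0.0599
t 12.2 pos [640.1 180.8 389.3] yaw -15.61 tilt [-0.0008 -0.0001] F [-0.6 -0.4  0.1] open 0.0599 q [0.16 0.1  1.3  0.   1.74 0.44]
shift tool mm [-1.300e+00 -1.000e-01  1.033e+02]
turn z deg 0.14 shift if turned first [-1.300e+00 -1.000e-01  1.033e+02]
```

```bash
python3 -m handwheel '[-0.001,0,0.03,0,0,0,0,0,0.03,0,0,0,0,0,0.02,0,0,0,0,0,0.014,0,0,0,0,0,0.009,0,0,0,0,0,0,0,0,0]'; python3 -m handwheel '[0,0,0,0,0,0,0,0,0,0,0,0,0,0,0,0,0,0,0,0,0,0,0,0,0,0,0,0,0,0,0,0,0,0,0,0,0,0,0,0,0,0]' 1 25; python3 d.py
python3 - <<'E'
from h import *
A=[]
for n,(x,y) in(("scene",(260,180)),("top",(190,140))):
    im,d=snap(n,n+"6"); A.append(cv2.resize(im[y:y+130,x:x+130],(400,400),interpolation=2))
cv2.imwrite("pics/c6.png",cv2.cvtColor(np.hstack(A),cv2.COLOR_RGB2BGR))
E
```

```text
t: 12.75
tool_pos: [0.6395, 0.1775, 0.2858]
tool_rot: [-2.505, -1.895, 0.003]
contact_force: [0.2, -0.7, 0.1]
opening: 0.0601
t: 13.45
tool_pos: [0.6394, 0.1787, 0.2883]
tool_rot: [-2.504, -1.896, -0.001]
contact_force: [-5.3, 1.1, 4.1]
opening: 0.0134
t 13.4 pos [639.4 178.7 288.3] yaw -15.72 tilt [-0.      0.0009] F [-5.3  1.1  4.1] open 0.0134 q [0.16 0.12 1.45 0.   1.57 0.43]
```

View pics/c6.png

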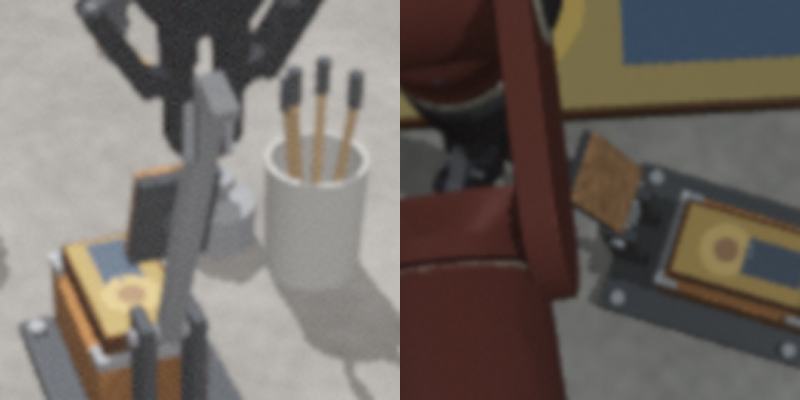

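Lever is held between the pads (13.4 mm opening), as the scene crop shows. Computing the arc.

```bash
python3 - <<'E'
import numpy as np
t=np.radians(np.linspace(108,0,37)); y=np.round(-202*np.cos(t),1); z=np.round(202*np.sin(t),1)
print([(round(a,1),round(-b,1)) for a,b in zip(np.diff(y),np.diff(z))])
E
```

```text
[(np.float64(-10.1), np.float64(-3.0)), (np.float64(-10.3), np.float64(-2.5)), (np.float64(-10.4), np.float64(-1.9)), (np.float64(-10.5), np.float64(-1.4)), (np.float64(-10.5), np.float64(-0.8)), (np.float64(-10.6), np.float64(-0.3)), (np.float64(-10.6), np.float64(0.3)), (np.float64(-10.5), np.float64(0.8)), (np.float64(-10.5), np.float64(1.4)), (np.float64(-10.4), np.float64(1.9)), (np.float64(-10.3), np.float64(2.5)), (np.float64(-10.1), np.float64(3.0)), (np.float64(-10.0), np.float64(3.5)), (np.float64(-9.8), np.float64(4.1)), (np.float64(-9.5), np.float64(4.5)), (np.float64(-9.3), np.float64(5.1)), (np.float64(-9.0), np.float64(5.5)), (np.float64(-8.7), np.float64(6.0)), (np.float64(-8.4), np.float64(6.4)), (np.float64(-8.1), np.float64(6.9)), (np.float64(-7.6), np.float64(7.3)), (np.float64(-7.3), np.float64(7.6)), (np.float64(-6.9), np.float64(8.1)), (np.float64(-6.4), np.float64(8.4)), (np.float64(-6.0), np.float64(8.7)), (np.float64(-5.5), np.float64(9.0)), (np.float64(-5.1), np.float64(9.3)), (np.float64(-4.5), np.float64(9.5)), (np.float64(-4.1), np.float64(9.8)), (np.float64(-3.5), np.float64(10.0)), (np.float64(-3.0), np.float64(10.1)), (np.float64(-2.5), np.float64(10.3)), (np.float64(-1.9), np.float64(10.4)), (np.float64(-1.4), np.float64(10.5)), (np.float64(-0.8), np.float64(10.5)), (np.float64(-0.3), np.float64(10.6))]
```

```bash
python3 -m handwheel '[-0.0101,-0.0015,-0.003,0,0,0,-0.0103,0,-0.0025,0,0,0,-0.0104,0,-0.0019,0,0,0,-0.0105,0,-0.0014,0,0,0,-0.0105,0,-0.0008,0,0,0,-0.0106,0,-0.0003,0,0,0,0,0,0,0,0,0]'; python3 d.py
```

```text
t: 14.25
tool_pos: [0.6218, 0.1165, 0.2978]
tool_rot: [2.504, 1.892, 0.001]
contact_force: [3.6, -2.2, 5.3]
opening: 0.0137
t 14.2 pos [621.8 116.5 297.8] yaw -15.85 tilt [ 0.002  -0.0018] F [ 3.6 -2.2  5.3] open 0.0137 q [ 0.07  0.04  1.52 -0.    1.58  0.35]
```

```bash
python3 -m handwheel '[-0.0106,0.0005,0.0003,0,0,0,-0.0105,0,0.0008,0,0,0,-0.0105,0,0.0014,0,0,0,-0.0104,0,0.0019,0,0,0,-0.0103,0,0.0025,0,0,0,-0.0101,0,0.003,0,0,0,-0.01,0,0.0035,0,0,0,-0.0098,0,0.0041,0,0,0,-0.0095,0,0.0045,0,0,0,-0.0093,0,0.0051,0,0,0,0,0,0,0,0,0]'; python3 d.py
python3 -m handwheel '[-0.009,0,0.0055,0,0,0,-0.0087,0,0.006,0,0,0,-0.0084,0,0.0064,0,0,0,-0.0081,0,0.0069,0,0,0,-0.0076,0,0.0073,0,0,0,-0.0073,0,0.0076,0,0,0,-0.0069,0,0.0081,0,0,0,-0.0064,0,0.0084,0,0,0,-0.006,0,0.0087,0,0,0,0,0,0,0,0,0]'; python3 d.py
```

```text
t: 15.35
tool_pos: [0.5941, 0.0189, 0.2689]
tool_rot: [2.505, 1.893, -0.004]
contact_force: [2.4, -3.1, 3.6]
opening: 0.0136
t 15.3 pos [594.1  18.9 268.9] yaw -15.86 tilt [-0.0009 -0.0029] F [ 2.4 -3.1  3.6] open 0.0136 q [-0.09 -0.04  1.64 -0.    1.54  0.18]
t: 16.35
tool_pos: [0.5755, -0.0465, 0.2027]
tool_rot: [2.505, 1.894, -0.003]
contact_force: [5.4, -6.6, 0.7]
opening: 0.0135
t 16.4 pos [575.5 -46.5 202.7] yaw -15.81 tilt [-0.0009 -0.0023] F [ 5.4 -6.6  0.7] open 0.0135 q [-0.21 -0.04  1.75 -0.    1.43  0.07]
```

```bash
python3 -m handwheel '[-0.0055,0.001,0.009,0,0,0,-0.0051,0,0.0093,0,0,0,-0.0045,0,0.0095,0,0,0,-0.0041,0,0.0098,0,0,0,-0.0035,0,0.01,0,0,0,-0.003,0,0.0101,0,0,0,-0.0025,0,0.0103,0,0,0,-0.001,0,0.005,0,0,0,0,0,0,0,0,0]'; python3 d.py
```

```text
t: 17.25
tool_pos: [0.568, -0.0732, 0.1294]
tool_rot: [-2.504, -1.895, 0.003]
contact_force: [-0.4, -4.7, -1.3]
opening: 0.0135
t 17.2 pos [568.  -73.2 129.4] yaw -15.77 tilt [-0.0026  0.0002] F [-0.4 -4.7 -1.3] open 0.0135 q [-0.26  0.02  1.83 -0.    1.3   0.02]
```

```bash
python3 -m handwheel '[-0.0008,0,0.006,0,0,0,-0.0007,0,0.006,0,0,0,-0.0005,0,0.006,0,0,0,-0.0003,0,0.005,0,0,0,-0.0001,0,0.004,0,0,0,0,0,0,0,0,0]'; python3 -m handwheel '[0,0,0.002,0,0,0,0,0,0,0,0,0]';  python3 -m handwheel '[0,0,0.002,0,0,0,0,0,0,0,0,0]'
```

```text
t: 17.85
tool_pos: [0.5673, -0.0757, 0.1028]
tool_rot: [-2.504, -1.896, 0.004]
contact_force: [-0.9, -6.1, -1.6]
opening: 0.0135
t: 18.05
tool_pos: [0.5673, -0.0757, 0.1012]
tool_rot: [-2.504, -1.895, 0.004]
contact_force: [-1.5, -6.7, 0.3]
opening: 0.0136
t: 18.25
tool_pos: [0.5672, -0.0758, 0.0993]
tool_rot: [-2.504, -1.896, 0.004]
contact_force: [-3.1, -6.7, 0.5]
opening: 0.0134
```

```bash
for i in 1; do python3 -m handwheel '[0,0,0.0015,0,0,0,0,0,0,0,0,0]'; python3 -m handwheel '[0,0,0.0015,0,0,0,0,0,0,0,0,0]'; done; python3 d.py
```

```text
t: 18.45
tool_pos: [0.5673, -0.0758, 0.0979]
tool_rot: [-2.504, -1.896, 0.004]
contact_force: [-2.0, -6.7, 0.1]
opening: 0.0138
t: 18.65
tool_pos: [0.5672, -0.0758, 0.0964]
tool_rot: [-2.504, -1.895, 0.004]
contact_force: [-2.7, -6.4, 0.3]
opening: 0.0134
t 18.6 pos [567.2 -75.8  96.4] yaw -15.75 tilt [-0.0027 -0.0008] F [-2.7 -6.4  0.3] open 0.0134 q [-0.26  0.05  1.85 -0.    1.24  0.01]
```

```bash
python3 -m handwheel '[0,0,0.001,0,0,0,0,0,0,0,0,0]'; cat > lev.py <<'E'
from h import *
import sys
n="scene"; im,d=snap(n,sys.argv[1]); P=cloud(n,d)
th=np.radians(-15.75); xa=np.array([np.cos(th),np.sin(th)]); ya=np.array([-xa[1],xa[0]])
o=np.array([.5968,.0272]); L=(P[...,:2]-o)@np.c_[xa,ya]*1000; Z=P[...,2]*1000
for a in range(-150,100,15):
    m=(abs(L[...,0])<6)&(abs(L[...,1]-a)<7)&(Z>90)&(Z<160)&(d>0)
    if m.sum()>4: print(a,m.sum(),"z med %.1f"%np.median(Z[m]),"x %.1f"%np.median(L[...,0][m]))
E
python3 lev.py s7
```

```text
t: 18.85
tool_pos: [0.5673, -0.0758, 0.0954]
tool_rot: [-2.504, -1.895, 0.004]
contact_force: [-2.6, -7.0, 1.7]
opening: 0.0133
-120 10 z med 135.4 x -2.4
-105 19 z med 133.7 x -0.3
-90 34 z med 131.5 x 3.4
-75 27 z med 131.8 x 3.3
-60 33 z med 131.2 x 1.7
-45 29 z med 129.6 x 1.4
-30 39 z med 128.4 x 2.9
-15 32 z med 127.1 x 2.3
0 34 z med 126.8 x 2.6
15 46 z med 125.0 x 2.8
30 45 z med 124.0 x 3.4
45 40 z med 123.7 x 2.6
60 36 z med 123.5 x 2.1
75 38 z med 122.6 x 1.5
90 37 z med 121.8 x 1.0
```

```bash
python3 -m handwheel '[0,0,0.002,0,0,0,0,0,0.001,0,0,0,0,0,0,0,0,0]'; python3 -m handwheel '[0,0,0.002,0,0,0,0,0,0.001,0,0,0,0,0,0,0,0,0]'; python3 lev.py s8
```

```text
t: 19.2
tool_pos: [0.5673, -0.0758, 0.0923]
tool_rot: [-2.504, -1.895, 0.004]
contact_force: [-1.9, -7.2, 0.9]
opening: 0.0133
t: 19.5
tool_pos: [0.5673, -0.0757, 0.0893]
tool_rot: [-2.504, -1.896, 0.004]
contact_force: [-2.5, -6.7, -0.0]
opening: 0.0137
-120 8 z med 128.6 x -3.5
-105 14 z med 127.9 x -3.1
-90 29 z med 126.2 x 4.5
-75 27 z med 126.3 x 2.7
-60 30 z med 125.9 x 2.7
-45 28 z med 125.9 x 2.8
-30 38 z med 124.4 x 2.6
-15 36 z med 124.1 x 2.4
0 41 z med 123.3 x 4.6
15 44 z med 121.5 x 3.4
30 45 z med 122.7 x 2.5
45 37 z med 122.6 x 2.3
60 35 z med 122.7 x 2.5
75 34 z med 122.1 x 1.7
90 33 z med 121.6 x 0.3
```

```bash
python3 -m handwheel '[0,0,0.0015,0,0,0,0,0,0.0015,0,0,0,0,0,0,0,0,0]'; python3 -m handwheel '[0,0,0.001,0,0,0,0,0,0,0,0,0]'; python3 -m handwheel '[0,0,0.001,0,0,0,0,0,0,0,0,0]'; python3 lev.py s9
```

```text
t: 19.85
tool_pos: [0.5673, -0.0755, 0.0863]
tool_rot: [-2.504, -1.896, 0.003]
contact_force: [-1.9, -6.0, 0.4]
opening: 0.0138
t: 20.05
tool_pos: [0.5673, -0.0755, 0.0854]
tool_rot: [-2.504, -1.896, 0.003]
contact_force: [-2.0, -4.6, 0.2]
opening: 0.0136
t: 20.25
tool_pos: [0.5674, -0.0755, 0.0844]
tool_rot: [-2.504, -1.895, 0.003]
contact_force: [-2.3, -4.5, 1.5]
opening: 0.0134
-120 9 z med 122.8 x -3.2
-105 13 z med 123.5 x -1.0
-90 32 z med 122.7 x 2.5
-75 26 z med 122.2 x 2.8
-60 29 z med 122.0 x 3.0
-45 25 z med 121.8 x 2.1
-30 40 z med 121.3 x 2.2
-15 33 z med 121.4 x 3.6
0 35 z med 121.6 x 2.7
15 43 z med 119.0 x 3.8
30 43 z med 119.4 x 3.1
45 36 z med 121.9 x 2.6
60 37 z med 121.8 x 2.6
75 28 z med 122.0 x 2.1
90 30 z med 121.6 x 0.1
```

```bash
python3 -m handwheel '[0,0,0.0007,0,0,0,0,0,0,0,0,0]'; python3 -m handwheel '[0,0,0.0007,0,0,0,0,0,0,0,0,0]'; python3 -m handwheel '[0,0,0.0007,0,0,0,0,0,0,0,0,0]' ; python3 lev.py s10|head -8
```

```text
t: 20.5
tool_pos: [0.5674, -0.0754, 0.0837]
tool_rot: [-2.504, -1.896, 0.003]
contact_force: [-1.9, -5.0, 0.7]
opening: 0.0137
t: 20.7
tool_pos: [0.5674, -0.0754, 0.083]
tool_rot: [-2.503, -1.896, 0.003]
contact_force: [-2.8, -5.2, 1.4]
opening: 0.0137
t: 20.9
tool_pos: [0.5674, -0.0754, 0.0829]
tool_rot: [-2.503, -1.896, 0.003]
contact_force: [-3.5, -4.9, 3.5]
opening: 0.0135
-120 7 z med 122.3 x -2.8
-105 16 z med 121.1 x 0.5
-90 30 z med 121.4 x 2.6
-75 27 z med 121.1 x 2.8
-60 28 z med 121.4 x 1.7
-45 31 z med 120.7 x 2.2
-30 37 z med 119.7 x 3.0
-15 32 z med 120.7 x 2.1
```

```bash
python3 -m handwheel '[0,0,0.0008,0,0,0,0,0,0,0,0,0]'; python3 -m handwheel '[0,0,0.0008,0,0,0,0,0,0,0,0,0]'; python3 lev.py s11; python3 d.py
```

```text
t: 21.15
tool_pos: [0.5674, -0.0754, 0.0828]
tool_rot: [-2.503, -1.896, 0.004]
contact_force: [-5.6, -3.8, 8.1]
opening: 0.0138
t: 21.35
tool_pos: [0.5674, -0.0754, 0.0827]
tool_rot: [-2.503, -1.895, 0.004]
contact_force: [-8.7, -3.9, 11.0]
opening: 0.0133
-120 9 z med 122.0 x -2.9
-105 11 z med 121.3 x -2.1
-90 37 z med 120.3 x 2.4
-75 28 z med 121.2 x 1.9
-60 23 z med 120.8 x 2.5
-45 29 z med 120.9 x 2.1
-30 38 z med 120.4 x 2.9
-15 31 z med 120.4 x 2.9
0 38 z med 120.6 x 2.0
15 40 z med 119.9 x 3.1
30 44 z med 120.4 x 3.2
45 37 z med 120.4 x 3.7
60 31 z med 121.7 x 0.8
75 37 z med 120.9 x 1.0
90 29 z med 121.4 x -0.0
t 21.4 pos [567.4 -75.4  82.7] yaw -15.73 tilt [-0.003 -0.   ] F [-8.4 -5.  11.2] open 0.0135 q [-0.26  0.07  1.86 -0.    1.22  0.01]
```

Contact reached: lever level (bar top about 121 mm all along) and stopped against the platen at 11 N. Releasing, then going to the weight.

```bash
python3 -m handwheel '[0,0,-0.001,0,0,0,0,0,0,0,0,0,0,0,0,0,0,0,0,0,0,0,0,0,0,0,-0.02,0,0,0,0,0,-0.04,0,0,0,0,0,-0.05,0,0,0,0,0,-0.05,0,0,0,0,0,0,0,0,8,0,0,0,0,0,8,0,0,0,0,0,8,0,0,0,0,0,8,0,0,0,0,0,8,0,0,0,0,0,7.2,0,0,0,0,0,0]' 0.5; python3 lev.py s12; python3 d.py 392.5 249.5 200 117
```

```text
t: 22.9
tool_pos: [0.5683, -0.0752, 0.2426]
tool_rot: [-3.054, -0.735, 0.0]
contact_force: [-0.9, -0.1, -1.1]
opening: 0.0428
-135 46 z med 126.0 x 1.7
-120 24 z med 121.5 x 2.2
-105 19 z med 121.5 x 2.1
-90 24 z med 121.0 x 1.8
-75 25 z med 121.0 x 3.3
-60 28 z med 120.7 x 2.6
-45 23 z med 121.0 x 2.3
-30 37 z med 119.7 x 2.9
-15 34 z med 121.2 x 2.8
0 39 z med 120.4 x 3.8
15 44 z med 120.2 x 3.0
30 42 z med 120.3 x 2.9
45 41 z med 120.6 x 3.1
60 31 z med 121.0 x 1.6
75 32 z med 121.0 x 1.4
90 35 z med 121.6 x 1.3
t 22.9 pos [568.3 -75.2 242.7] yaw -62.80 tilt [-0.0004  0.0003] F [-0.8  1.1  0.8] open 0.0428 q [-0.26 -0.08  1.72  0.    1.5   0.83]
shift tool mm [  -7.9 -369.1   42.8]
turn z deg 0.20 shift if turned first [  -9.2 -369.1   42.8]
```

```bash
python3 -m handwheel '[-0.0008,-0.0336,0,0,0,0,-0.0008,-0.0336,0,0,0,0,-0.0008,-0.0336,0,0,0,0,-0.0008,-0.0336,0,0,0,0,-0.0008,-0.0336,0,0,0,0,-0.0008,-0.0336,0,0,0,0,-0.0008,-0.0336,0,0,0,0,-0.0008,-0.0336,0,0,0,0,-0.0008,-0.0336,0,0,0,0,-0.0008,-0.0336,0,0,0,0,-0.0008,-0.033,0,0,0,0,0,0,0.04,0,0,0.2,0,0,0.03,0,0,0,0,0,0.02,0,0,0,0,0,0,0,0,0]'; python3 d.py 392.5 249.5 104 117
python3 - <<'E'
from h import *
A=[]
for n,(x,y) in(("scene",(375,230)),("top",(155,245))):
    im,d=snap(n,n+"13"); A.append(cv2.resize(im[y:y+130,x:x+130],(400,400),interpolation=2))
cv2.imwrite("pics/c7.png",cv2.cvtColor(np.hstack(A),cv2.COLOR_RGB2BGR))
E
```

```text
t: 24.45
tool_pos: [0.3902, 0.2485, 0.1492]
tool_rot: [3.054, 0.733, -0.011]
contact_force: [-0.3, 0.3, -0.2]
opening: 0.0422
t 24.4 pos [390.2 248.5 149.2] yaw -63.00 tilt [-0.0066 -0.0027] F [-0.3  0.3 -0.2] open 0.0422 q [ 0.41 -0.28  2.06  0.    1.37  1.51]
shift tool mm [ 2.8  0.1 45.2]
turn z deg -0.00 shift if turned first [ 2.8  0.1 45.2]
```

View pics/c7.png

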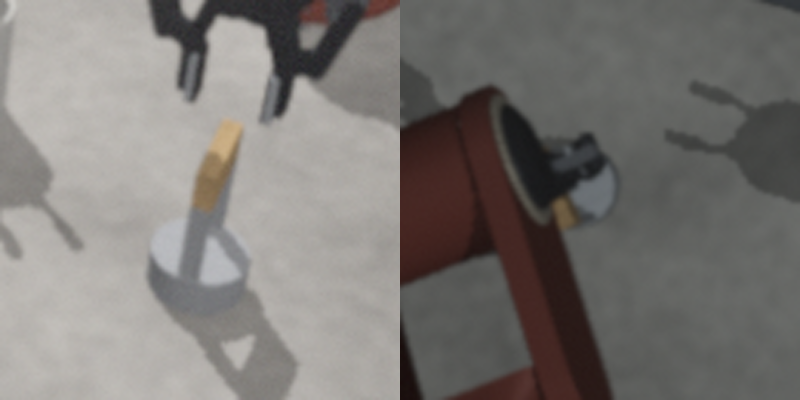

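Fingers sit centred above the grip bar (scene crop (218,165)). Descending and gripping.

```bash
python3 -m handwheel '[0.001,0,0.015,0,0,0,0.001,0,0.015,0,0,0,0,0,0.01,0,0,0,0,0,0.005,0,0,0,0,0,0,0,0,0]'; python3 -m handwheel '[0,0,0,0,0,0,0,0,0,0,0,0,0,0,0,0,0,0,0,0,0,0,0,0,0,0,0,0,0,0,0,0,0,0,0,0]' 1 80; python3 d.py
```

```text
t: 25.05
tool_pos: [0.3942, 0.25, 0.1074]
tool_rot: [3.056, 0.729, -0.002]
contact_force: [-0.2, 0.7, -0.3]
opening: 0.0426
t: 25.65
tool_pos: [0.395, 0.2506, 0.1091]
tool_rot: [-3.055, -0.729, -0.002]
contact_force: [-1.1, 0.4, 6.5]
opening: 0.0118
t 25.6 pos [395.  250.6 109.1] yaw -63.15 tilt [0.0014 0.001 ] F [-1.1  0.4  6.5] open 0.0118 q [ 0.41 -0.23  2.09  0.    1.28  1.51]
```

```bash
python3 -m handwheel '[0,0,-0.01,0,0,0,0,0,-0.02,0,0,0,0,0,-0.03,0,0,0,0,0,-0.03,0,0,0,0,0,-0.03,0,0,0,0,0,0,0,0,0,0,0,0,0,0,0]'; python3 d.py 
python3 - <<'E'
from h import *
im,d=snap("scene","s14"); P=cloud("scene",d); s=ctrl.get_obs()["tool_pos"]
m=(np.hypot(P[...,0]-s[0],P[...,1]-s[1])<.04)&(P[...,2]>.05)&(P[...,2]<s[2]-.05)&(d>0)
h,e=np.histogram(P[m][:,2],bins=np.arange(.05,.24,.006)); print(list(zip((e*1000).round().astype(int).tolist(),h.tolist())))
q=P[m]; t=q[q[:,2]<s[2]-.06]; i=t[:,2]>np.percentile(t[:,2],60)
print("disc pts xy mean",t[:,:2].mean(0),"top z",np.percentile(t[:,2],90))
k=cv2.resize(im[170:320,375:525],(500,500),interpolation=2); cv2.imwrite("pics/c8.png",cv2.cvtColor(k,cv2.COLOR_RGB2BGR))
E
```

```text
t: 26.35
tool_pos: [0.3937, 0.2497, 0.2263]
tool_rot: [3.055, 0.729, -0.004]
contact_force: [0.4, -0.6, -9.8]
opening: 0.0114
t 26.4 pos [393.7 249.7 226.3] yaw -63.16 tilt [-0.002  -0.0012] F [ 0.4 -0.6 -9.8] open 0.0114 q [ 0.41 -0.34  1.97 -0.    1.51  1.51]
[(50, 0), (56, 0), (62, 0), (68, 0), (74, 0), (80, 0), (86, 0), (92, 0), (98, 0), (104, 0), (110, 1), (116, 59), (122, 80), (128, 88), (134, 76), (140, 328), (146, 170), (152, 37), (158, 30), (164, 40), (170, 22), (176, 0), (182, 0), (188, 0), (194, 0), (200, 0), (206, 0), (212, 0), (218, 0), (224, 0), (230, 0)]
disc pts xy mean [0.40085625 0.25739242] top z 0.1492505044698091
```

View pics/c8.png

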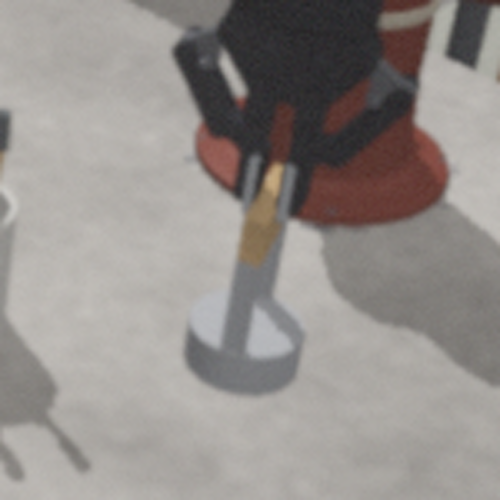

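Weight hangs straight in the fingers (disc top about 147 mm, so TCP is about 110 mm above its underside). Raising over the brushes, turning, then carrying to outside the hook.

```bash
python3 -m handwheel '[0,0,-0.03,0,0,0,0,0,-0.04,0,0,0,0,0,-0.03,0,0,0,0,0,0,0,0,7.1,0,0,0,0,0,7.1,0,0,0,0,0,7.1,0,0,0,0,0,7.1,0,0,0,0,0,7.1,0,0,0,0,0,7.1,0,0,0,0,0,0]'; python3 d.py 545 -155.8 325 74.25
```

```text
t: 27.4
tool_pos: [0.3935, 0.2497, 0.3242]
tool_rot: [3.109, -0.43, -0.008]
contact_force: [0.5, -0.2, -8.7]
opening: 0.0115
t 27.4 pos [393.5 249.7 324.2] yaw -105.74 tilt [-0.0056 -0.0025] F [ 0.5 -0.2 -8.7] open 0.0115 q [ 0.41 -0.37  1.84 -0.    1.68  2.25]
shift tool mm [255.8 349.2  -0.6]
turn z deg 0.01 shift if turned first [255.9 349.2  -0.6]
```

```bash
python3 -m handwheel '[0.01,0.014,0,0,0,0,0.0189,0.0258,0,0,0,0,0.0189,0.0258,0,0,0,0,0.0189,0.0258,0,0,0,0,0.0189,0.0258,0,0,0,0,0.0189,0.0258,0,0,0,0,0.0189,0.0258,0,0,0,0,0.0189,0.0258,0,0,0,0,0.0189,0.0258,0,0,0,0,0.0189,0.0258,0,0,0,0,0.0189,0.0258,0,0,0,0,0.0189,0.0258,0,0,0,0,0.0189,0.0258,0,0,0,0,0.0189,0.0258,0,0,0,0,0,0,0,0,0,0,0,0,0,0,0,0]'; python3 d.py 545 -155.8 169.5 74.25
```

```text
t: 29.0
tool_pos: [0.5451, -0.1559, 0.3251]
tool_rot: [-3.11, 0.429, 0.008]
contact_force: [1.3, 0.2, -8.3]
opening: 0.0115
t 29.0 pos [ 545.1 -155.9  325.1] yaw -105.71 tilt [-0.0045  0.0024] F [ 1.3  0.2 -8.3] open 0.0115 q [-0.41 -0.12  1.63  0.    1.64  1.44]
shift tool mm [7.000e-01 1.000e-01 1.556e+02]
turn z deg 0.04 shift if turned first [7.000e-01 1.000e-01 1.556e+02]
```

```bash
python3 -m handwheel '[0,0,0.02,0,0,0,0,0,0.03,0,0,0,0,0,0.03,0,0,0,0,0,0.03,0,0,0,0,0,0.025,0,0,0,0,0,0.015,0,0,0,0,0,0.005,0,0,0,0,0,0,0,0,0,0,0,0,0,0,0]'; python3 d.py 545 -155.8 169.5 74.25
python3 - <<'E'
from h import *
A=[]
for n,(x,y) in(("scene",(225,170)),("top",(270,165))):
    im,d=snap(n,n+"15"); A.append(cv2.resize(im[y:y+130,x:x+130],(400,400),interpolation=2))
cv2.imwrite("pics/c9.png",cv2.cvtColor(np.hstack(A),cv2.COLOR_RGB2BGR))
th=np.radians(-15.75); xa=np.array([np.cos(th),np.sin(th)]); ya=np.array([-xa[1],xa[0]])
P=cloud("scene",np.load("pics/scene15.npz")["d"]); L=(P[...,:2]-[.5968,.0272])@np.c_[xa,ya]*1000; Z=P[...,2]*1000
m=(Z>140)&(Z<185)&(abs(L[...,0])<45)&(L[...,1]<-172)&(L[...,1]>-215); h=cv2.cvtColor(np.load("pics/scene15.npz")["im"],cv2.COLOR_RGB2HSV); m&=(h[...,1]>80)
print("grip bar z",np.percentile(Z[m],[2,50,98]).round(1),"x",np.percentile(L[...,0][m],[2,98]).round(1),"y",np.percentile(L[...,1][m],[2,98]).round(1),m.sum())
m=(Z>70)&(Z<105)&(abs(L[...,0])<45)&(L[...,1]<-145)&(L[...,1]>-235); print("disc z",np.percentile(Z[m],[2,50,98]).round(1))
m=(Z>100)&(Z<150)&(abs(L[...,0])<15)&(L[...,1]<-120)&(L[...,1]>-155); print("hook z max",np.percentile(Z[m],[50,95,99]).round(1),"y min",np.percentile(L[...,1][m],[1]).round(1))
E
```

```text
t: 29.9
tool_pos: [0.5468, -0.1558, 0.1748]
tool_rot: [3.111, -0.43, 0.004]
contact_force: [0.1, 0.0, -6.9]
opening: 0.0117
t 29.9 pos [ 546.8 -155.8  174.8] yaw -105.72 tilt [ 0.0027 -0.0012] F [ 0.1  0.  -6.9] open 0.0117 q [-0.41 -0.04  1.8   0.    1.38  1.44]
shift tool mm [-1.7  0.5  5.3]
turn z deg 0.03 shift if turned first [-1.7  0.5  5.3]
grip bar z [160.3 170.6 184.6] x [-30.8  27.6] y [-188.8 -179.1] 175
disc z [ 71.3  93.  101.8]
hook z max [123.  134.5 135.3] y min [-143.3]
```

View pics/c9.png

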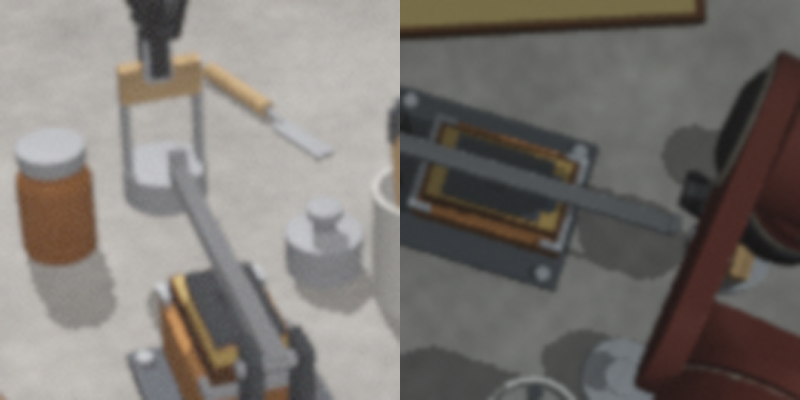

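Loop is open towards the hook and aligned (scene crop: hook tip (180,155), window 120–200). Threading along the bar.

```bash
python3 -m handwheel '[-0.001,0,0.005,0,0,0,0,-0.008,0,0,0,0,0,-0.01,0,0,0,0,0,-0.01,0,0,0,0,0,-0.01,0,0,0,0,0,-0.01,0,0,0,0,0,-0.01,0,0,0,0,0,-0.01,0,0,0,0,0,-0.008,0,0,0,0,0,-0.002,0,0,0,0,0,0,0,0,0,0]'; python3 d.py 566.1 -80.7 142.5 74.25
```

```text
t: 31.1
tool_pos: [0.566, -0.0799, 0.168]
tool_rot: [3.112, -0.429, -0.0]
contact_force: [1.7, -0.1, -8.1]
opening: 0.0112
t 31.1 pos [566.  -79.9 168. ] yaw -105.72 tilt [-0.0001 -0.0003] F [ 1.7 -0.1 -8.1] open 0.0112 q [-0.27 -0.03  1.8  -0.    1.37  1.57]
shift tool mm [ 0.3  0.7 25.5]
turn z deg 0.03 shift if turned first [ 0.3  0.7 25.5]
```

Lower gently, watching the force.

```bash
python3 -m handwheel '[0,0,0.006,0,0,0,0,0,0.006,0,0,0,0,0,0.005,0,0,0,0,0,0.003,0,0,0,0,0,0.002,0,0,0,0,0,0,0,0,0]'; python3 -m handwheel '[0,0,0.0015,0,0,0,0,0,0,0,0,0]';python3 -m handwheel '[0,0,0.0015,0,0,0,0,0,0,0,0,0]'; python3 lev.py s16
```

```text
t: 31.7
tool_pos: [0.5657, -0.0802, 0.1455]
tool_rot: [-3.112, 0.431, 0.001]
contact_force: [-0.5, -0.0, -7.5]
opening: 0.0113
t: 31.9
tool_pos: [0.566, -0.0802, 0.1446]
tool_rot: [3.112, -0.43, 0.0]
contact_force: [0.4, 0.4, -7.9]
opening: 0.0116
t: 32.1
tool_pos: [0.5659, -0.0801, 0.1429]
tool_rot: [-3.112, 0.43, 0.0]
contact_force: [-0.1, 0.3, -8.2]
opening: 0.0113
-105 54 z med 128.8 x 1.0
-90 46 z med 121.9 x 0.2
-75 26 z med 120.9 x 3.5
-60 28 z med 120.8 x 1.9
-45 33 z med 121.4 x 1.4
-30 39 z med 120.2 x 2.8
-15 33 z med 120.3 x 3.0
0 31 z med 120.8 x 3.5
15 45 z med 120.1 x 3.1
30 43 z med 120.5 x 3.6
45 36 z med 121.1 x 2.7
60 34 z med 121.5 x 0.9
75 37 z med 121.2 x 2.3
90 30 z med 121.5 x -0.1
```

```bash
python3 -m handwheel '[0,0,0.001,0,0,0,0,0,0,0,0,0]';python3 -m handwheel '[0,0,0.001,0,0,0,0,0,0,0,0,0]';python3 -m handwheel '[0,0,0.001,0,0,0,0,0,0,0,0,0]'
```

```text
t: 32.35
tool_pos: [0.566, -0.0802, 0.1421]
tool_rot: [3.112, -0.43, 0.0]
contact_force: [0.1, 0.0, -7.5]
opening: 0.0114
t: 32.55
tool_pos: [0.5662, -0.0802, 0.142]
tool_rot: [3.112, -0.43, 0.001]
contact_force: [-2.2, 0.2, -2.4]
opening: 0.0116
t: 32.75
tool_pos: [0.5663, -0.0803, 0.1418]
tool_rot: [3.112, -0.43, 0.001]
contact_force: [-4.6, 1.4, 3.5]
opening: 0.0118
```

```bash
python3 -m handwheel '[0,0,-0.0006,0,0,0,0,0,0,0,0,0,0,0,0,0,0,0,0,0,0,0,0,0,0,0,0,0,0,0]' 0.5; python3 d.py; python3 -m handwheel '[0,0,-0.005,0,0,0,0,0,-0.01,0,0,0,0,0,-0.02,0,0,0,0,0,-0.04,0,0,0,0,0,-0.05,0,0,0,0,0,-0.05,0,0,0,0,0,-0.04,0,0,0,0,0,0,0,0,0]'
python3 - <<'E'
from h import *
A=[]
for n,(x,y) in(("scene",(225,170)),("top",(270,165))):
    im,d=snap(n,n+"17"); A.append(cv2.resize(im[y:y+130,x:x+130],(400,400),interpolation=2))
cv2.imwrite("pics/c10.png",cv2.cvtColor(np.hstack(A),cv2.COLOR_RGB2BGR))
th=np.radians(-15.75); xa=np.array([np.cos(th),np.sin(th)]); ya=np.array([-xa[1],xa[0]])
P=cloud("scene",d*0+np.load("pics/scene17.npz")["d"]); L=(P[...,:2]-[.5968,.0272])@np.c_[xa,ya]*1000; Z=P[...,2]*1000
h=cv2.cvtColor(np.load("pics/scene17.npz")["im"],cv2.COLOR_RGB2HSV)
m=(Z>110)&(Z<185)&(abs(L[...,0])<45)&(L[...,1]<-90)&(L[...,1]>-135)&(h[...,1]>80)
print("grip bar z",np.percentile(Z[m],[2,50,98]).round(1),"x",np.percentile(L[...,0][m],[2,98]).round(1),"y",np.percentile(L[...,1][m],[2,98]).round(1))
E
python3 lev.py s18; python3 d.py
```

```text
t: 33.25
tool_pos: [0.5662, -0.0802, 0.1407]
tool_rot: [3.112, -0.43, 0.001]
contact_force: [0.6, 0.2, 0.7]
opening: 0.043
t 33.2 pos [566.2 -80.2 140.7] yaw -105.75 tilt [ 0.0005 -0.0001] F [0.6 0.2 0.7] open 0.043 q [-0.27 -0.    1.82 -0.    1.32  1.57]
t: 34.05
tool_pos: [0.5683, -0.0808, 0.3658]
tool_rot: [3.11, -0.43, 0.024]
contact_force: [1.2, -0.4, 1.1]
opening: 0.0426
grip bar z [127.1 142.2 152.7] x [-31.3  25.1] y [-113.3 -101.2]
-120 8 z med 151.1 x 4.5
-105 83 z med 136.6 x 0.3
-90 22 z med 121.2 x 2.4
-75 27 z med 121.2 x 3.0
-60 26 z med 120.8 x 1.9
-45 28 z med 120.9 x 2.0
-30 37 z med 119.7 x 3.2
-15 31 z med 120.8 x 2.4
0 36 z med 120.5 x 2.4
15 44 z med 117.8 x 3.5
30 42 z med 120.2 x 2.7
45 37 z med 120.8 x 2.1
60 32 z med 121.0 x 0.9
75 35 z med 121.1 x 1.9
90 30 z med 121.3 x 0.2
t 34.2 pos [565.8 -80.1 355.8] yaw -105.75 tilt [ 0.0003 -0.0001] F [-0.2  0.6 -0.4] open 0.0424 q [-0.27 -0.12  1.58  0.    1.68  1.57]
```

View pics/c10.png

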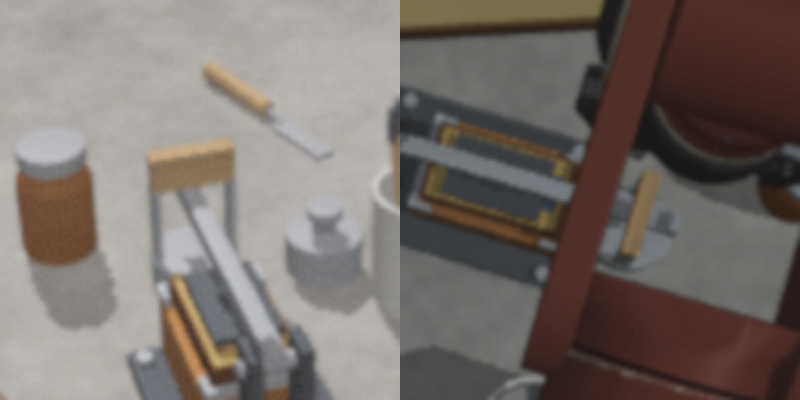

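The weight hangs on the seat: bar top at 153 mm, lever level, jar, disc and spatula as before, gripper clear. Handing in.

```bash
python3 -c "
from station import ctrl
print(ctrl.finish_job())"
```

```text
the job is handed in; nothing more can be done
None
```

I pressed the panel and handed the job in at about 34 s of the 72 s allowed. It lies painted face up in the bed with the lever level on it, and the looped weight hangs on the hook seat.

**Last checks**
- **Panel:** after I let go, its top was at 85–86 mm in both cameras, flat and between the lips.
- **Lever:** I brought it down slowly in a pinch grip, and it stopped on the panel with about 11 N at the grip. With the weight on, the bar top reads 120–121 mm along its length, so the lever is at about 0.
- **Weight:** the top of its grip bar reads 153 mm, as expected when hung. The robot then moved clear, about 200 mm above.
- **Bystanders:** the jar, disc weight and spatula look unmoved in the last picture. The brush pot was only partly in view, and I passed well above it.

**Checks that disagreed**
- The two cameras differed by about 3–7 mm, so I aligned the panel to the bed within single views.
- While gripping the lever, the fingertips were about 30 mm below the bar's centre, not the expected 19 mm. I brought the lever down by its measured height and the force instead.
- I viewed 13 pictures, three over the budget of ten.

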